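# Set the lift angle on a watch timing tester and start it

### The job

Set the lift angle on the watch timing tester to 52: press its knob down gently, just firmly enough to take the number wheel along, and turn it until 52 stands centred at the index lines of the little window, then let the knob spring back up. Then press the start key down and let it go. Leave the other things on the desk, and the loupe on the tester, where they are.

Things in the scene. Friction and masses are not known exactly. Their poses are not given: they have to be found in the camera images.
- tester: Light grey desk instrument, 170 mm (its x) by 225 mm (its y), flat cover 60 mm above the desk; it does not move. Origin on the desk exactly under the knob's axis; the housing runs from -85 to +85 mm in its x and from -85 to +140 mm in its y. The window lies on the knob's +x side, the screen and the start key on its +y side. Its place and yaw vary.
- window (a point): Centre of the window, at the cover's surface: 30 mm (tester x) by 42 mm (tester y) with a clear pane, 54 mm from the knob's axis in the tester's +x. Black index lines on its two long sides mark the middle. Black two-figure numbers 18 mm high on the white wheel show in it; they read upright for one looking from the tester's +x side towards the knob, upside down from the other side.
- wheel (a joint): Turn of the number wheel under the cover, rad, anticlockwise seen from above. Seven numbers 46, 48, 50, 52, 54, 56, 58 lie 0.785 apart: 46 is centred at -2.356, 50 at -0.785, 52 at 0, 54 at +0.785, 58 at +2.356; stops at -2.6 and +2.6. It starts somewhere between 46 and 50. Turning it takes about 0.12 N m and it stays where it is left.
- knob_bar (a point): Centre of the knob's black grip bar: 48 mm long (its x), 14 mm wide (its y), 26 mm high, upright on a round flange of radius 26 mm whose upper face is 13 mm below this point. At rest this point is 101 mm above the desk. The knob turns about the vertical through it, freely and without the wheel while up. Hold the bar with 15 to 25 N and press on the flange with the fingertips.
- knob (a joint): Turn of the knob, rad, anticlockwise from above; at 0 the bar lies along the tester's x. No stops within a full turn either way.
- knob_lift (a joint): How far the knob is pressed down, m: 0 is up, stop at 0.020. Its spring (1.5 N, plus 0.15 N per mm) returns it. After 2 to 11 mm, hidden and varying, friction pads on it meet the wheel, which gives at 4.5 N per mm. About 10 N on the pads takes the wheel along without slip; over 18 N overloads the clutch. A push of 14 to 17 N in all is right, found by feel, then kept.
- start_top (a point): Top centre of the start key: a round white key of 24 mm diameter in a grey collar of 40 mm diameter, near the tester's corner (tester x -30 mm, y +110 mm), its top 82 mm above the desk.
- start (a joint): How far the start key is pressed, m: 0 is up, 0.006 fully down; about 5 N press it fully and it springs back.
- stand_mid (a point): Black watch stand with a steel watch on it, 78 mm by 115 mm, 117 mm high, loose; the point is on its axis 60 mm up. Leave it.
- phone_mid (a point): Black phone lying flat, 150 x 73 x 10 mm, loose; its centre. Leave it.
- loupe_mid (a point): Black eye loupe, 31 mm in diameter, 27 mm high, standing loose on the tester's cover at its corner (tester x +65, y -65 mm); its centre. Leave it.
- driver_grip (a point): Screwdriver, 130 mm long, lying loose; a point on its handle. Leave it.
- tweezers_mid (a point): Steel tweezers, 120 mm long, 6 mm high, lying loose; their centre. Leave them.
- jar_mid (a point): Clear jar with a metal lid, 44 mm in diameter, 45 mm high, loose; its centre. Leave it.
- parts_tray_mid (a point): Small aluminium parts tray, 90 x 70 x 18 mm, loose; its centre. Leave it.

How it is judged:
On the way, in this order (a step that is already met when the one before it is completed fails the run):
1. 52 stands centred in the window and the knob is up again (value of joint wheel between -0.09 and 0.09 rad and value of joint knob_lift below 0.002 m), for 0.2 s.
2. the start key is pressed (value of joint wheel between -0.09 and 0.09 rad and value of joint start above 0.004 m), for 0.05 s.
At the end, for the whole second after the job is handed in: 52 stands centred at the index lines (wheel within 0.09 rad, 5 mm at the number), the knob is fully up (within 2 mm), the start key has been pressed after that (4 mm or more) and is up again (within 1.5 mm), and the bystanders have not moved 30 mm (all of step 1 and value of joint start below 0.0015 m); the robot touches nothing.
It fails at once if the clutch is overloaded: more than 18 N between the knob's pads and the number wheel (contact force between knob and wheel above 18 N).
It fails at once if the start key is pressed while 52 is not centred in the window (value of joint start above 0.003 m and not (value of joint wheel between -0.09 and 0.09 rad)).
It fails at once if a bystander is moved by more than 30 mm (distance of any of stand_mid, phone_mid, loupe_mid, driver_grip, tweezers_mid, jar_mid, parts_tray_mid from where it was at the start of the episode above 0.03 m).
It also fails if it takes over 64 s, if anything falls off the work surface, if the arm or the gripper's body presses on something with over 40 N, if the wrist force passes 120 N, or if a joint passes its speed limit or range.

### The arm

A 6-joint arm with a two-finger parallel gripper is mounted at the origin on the work surface. World frame = base frame: x ahead of the robot, y to its left, z up, the work surface at z = 0. Lengths are in m, angles in rad, forces in N, time in s.
With the tool pointing down it reaches from about 0.4 to 0.825 m from the base axis. Payload 7 kg.
Tool frame: the origin (TCP) lies midway between the tips of the shut fingers; the grasp point (between the pads) lies robot.grip_point_offset behind it (robot.grip_point_offset is the distance from the TCP to the grasp point, in m); z points along the fingers, y is the direction in which the jaws open and shut (so a half turn about z gives the same grasp; the last joint's range is limited). The gripper opens to 88 mm and grips with 3 to 60 N. Pads are 19 mm wide; open, the fingers measure 130 mm over their backs; the gripper's body (78 mm by 193 mm) begins 47 mm behind the grasp point.
Start: joints at [1.389, 0.359, 0.012, 0, -1.224, -0.288], TCP at [0.306, 0.602, 0.227] pointing down, gripper open.
Joint ranges: [-3.07, 3.07], [-1.43, 2.12], [-1.02, 1.25], [-3.03, 1.67], [-3.05, -0], [-3.03, 3.03]. Speed limits (rad/s): [2.39, 2.39, 3.01, 3.14, 3.14, 3.14].

### API

Orientations are given as a unit quaternion [x, y, z, w].
In Python, from rig import robot gives the robot as it stands. The module is installed in compiled form; this text tells all that it offers.
- The arm moves only by the tool jog_arm, never from a script. Its argument "increments" is a list of rows, each an object with "jaw": the finger opening in m, from 0 to 0.0876; "translation": the shift along the world's x, y, z in m, a list of three; "rotation": the turn, a rotation vector about the world's x, y, z in degrees, a list of three. In form: [{"jaw": jaw, "translation": [x, y, z], "rotation": [rx, ry, rz]}, ...]. A call has 1 to 12 rows; each row is the pose to reach, as a shift and turn from the pose commanded when the call began; what a row does not reach only later rows make up. A row lasts 1/12 s, in which the tool goes at most 41.7 mm and 7.16 degrees, less where a joint would pass 70% of its speed; a pose out of reach is approached as far as the arm can. A call with a gripper value outside its range is refused whole. The fingers move at their own pace and stop on an object; "squeeze" is the grip in N (left out, the last holds). Time passes only in rows, so rows that repeat a pose let the fingers close. It gives the time, the measured TCP pose, the force and the opening at its end, in the units of the state.
- robot.get_obs(): the state, without advancing time (a new reading comes with each control period).
- robot.capture(name): name is "scene" or "top" or "wrist"; returns the picture (384x512x3 uint8, blue, green, red); there is no depth.
- robot.camera_info(name): a dict with "K" (3x3 intrinsics, pixels), "camera_from_world" (4x4, takes a point from world to camera coordinates). Camera axes: x right, y up, looking along -z (the intrinsics and any distortion apply to the point x, -y, -z); pixel columns grow to the right and rows downward; lengths in m; the calibration is good to about 2 mm. The wrist camera is an equidistant fisheye: a pixel r from the principal point sees the ray r / f radians off the axis. A picture is of the moment at which its call begins: read the wrist's pose just before it. camera_info takes no time and is no camera call; for the wrist camera it gives the pose at the moment of the call.
- robot.sign_off(): hands the job in, once; it reports no verdict.
The state is a dict: "time": time; "joint_positions": joint angles; "joint_vel": joint speeds; "joint_efforts": joint torques, N m; "position": TCP position; "tool_rot": TCP orientation; "force": force on the tool from outside, world axes, zero at the start; "wrist_torque": the same for the moment, N m; "grip_width": finger opening in m.
Only numpy, scipy, OpenCV 4.12 (cv2) and the standard library are available. Lean on these libraries where they do the work, as an engineer would, in place of code of your own. Each camera call takes 0.05 s, during which the arm holds its last target.

## Working session

There is one attempt and no reset: what is moved stays moved. The work goes in short steps, Python scripts to look and compute and a tool call to move; the robot and the scene stay as the last step left them, time stands still between calls to the robot, and variables do not carry over. Pictures are saved under pics/ and viewed, and the job is handed in when it is done.

Besides the shell and the picture viewer there is one more tool, called after "Request:" as name([rows], argument=value, ...), one row to a line, values as JSON. jog_arm: Moves the arm, as the interface text tells. Its arguments: {"type":"object","properties":{"increments":{"type":"array","items":{"type":"object","properties":{"jaw":{"type":"number"},"translation":{"type":"array","items":{"type":"number"}},"rotation":{"type":"array","items":{"type":"number"}}}}},"squeeze":{"type":"number"}},"required":["increments"]}

```bash
mkdir -p pics; ls
python3 - <<'E'
from rig import robot
import cv2
o=robot.get_obs();print(o, robot.grip_point_offset)
for n in("scene","top","wrist"):
    cv2.imwrite(f"pics/{n}0.png",robot.capture(n)); c=robot.camera_info(n);print(n,c)
E
```

```text
pics
{'time': 0.0, 'joint_positions': array([ 1.38909715e+00,  3.59368577e-01,  1.10775800e-02, -3.42529924e-04,
       -1.22409260e+00, -2.88088733e-01]), 'joint_vel': array([-0.00125769,  0.00108075, -0.00219606,  0.00176338,  0.00044238,
       -0.00025839]), 'joint_efforts': array([-1.18738695e-03, -5.82705116e+01,  2.93058211e+01,  6.99716136e+00,
        6.69296103e-03, -1.60646036e-04]), 'position': array([0.30538477, 0.60143177, 0.22564404]), 'tool_rot': array([ 9.72525133e-01, -2.32796497e-01, -1.18602971e-04,  8.01074586e-04]), 'force': array([-0.5747845 ,  1.45265573, -0.19682068]), 'wrist_torque': array([ 0.01467968, -0.04896605, -0.01857493]), 'grip_width': 0.08729714600221034} 0.0188
scene {'K': array([[424.45906753,   0.        , 259.06795506],
       [  0.        , 424.45906753, 192.0287035 ],
       [  0.        ,   0.        ,   1.        ]]), 'camera_from_world': array([[ 0.00956162,  0.99984844, -0.01454921,  0.01638858],
       [-0.85754672,  0.01568264,  0.51416698,  0.44487156],
       [ 0.51431722,  0.00756036,  0.85756669, -1.1890321 ],
       [ 0.        ,  
[... 206 characters left out ...]
'camera_from_world': array([[ 0.02713182, -0.9996296 ,  0.00212928, -0.03910979],
       [ 0.98683142,  0.02712412,  0.15946168, -0.55006431],
       [-0.15946037, -0.00222525,  0.98720182, -0.85681815],
       [ 0.        ,  0.        ,  0.        ,  1.        ]])}
wrist {'K': array([[297.31863964,   0.        , 251.38079823],
       [  0.        , 297.31863964, 192.99870751],
       [  0.        ,   0.        ,   1.        ]]), 'camera_from_world': array([[-0.45355232, -0.8912283 ,  0.00155135,  0.67510722],
       [ 0.85220182, -0.43419963, -0.29192935,  0.0364748 ],
       [ 0.26084929, -0.13108317,  0.95643863, -0.39145861],
       [ 0.        ,  0.        ,  0.        ,  1.        ]])}
```

View pics/scene0.png

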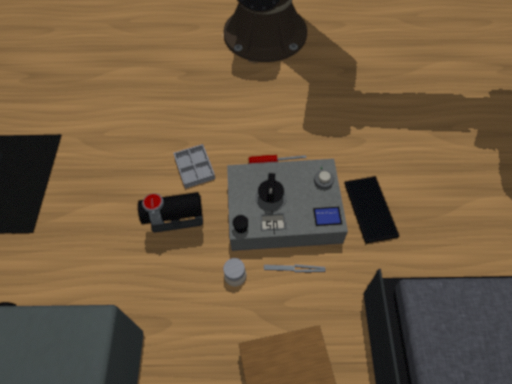

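View pics/top0.png

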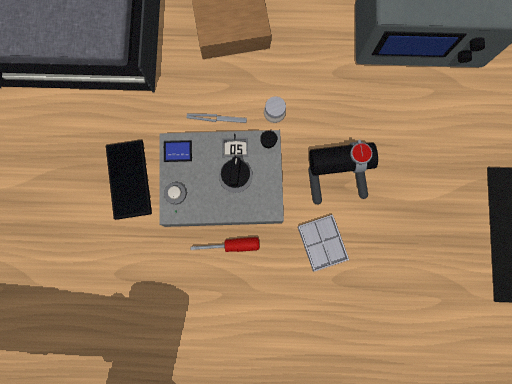

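View pics/wrist0.png

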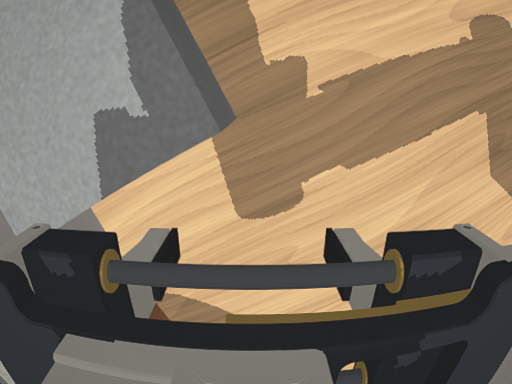

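The scene view shows the tester with its knob at about (271,190). The window at (272,225) reads 50, the loupe is at (240,225) and the start key at (324,177). In the top view the knob is at about (236,172) and the key at (175,192). I'll enlarge both.

Run:
```python
import cv2
a=cv2.imread("pics/top0.png")[115:235,145:295];cv2.imwrite("pics/topc.png",cv2.resize(a,None,fx=5,fy=5,interpolation=cv2.INTER_CUBIC))
a=cv2.imread("pics/scene0.png")[145:260,215:365];cv2.imwrite("pics/scenec.png",cv2.resize(a,None,fx=5,fy=5,interpolation=cv2.INTER_CUBIC))
```

```text
(no output)
```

View pics/topc.png

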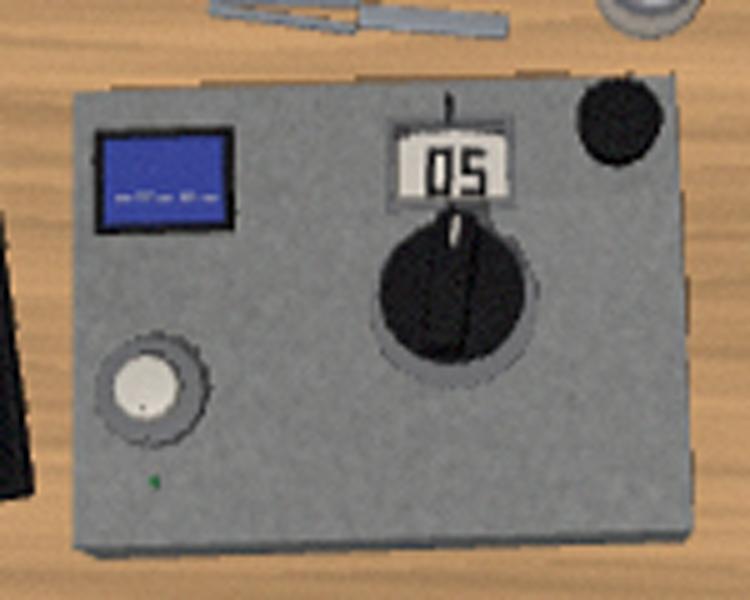

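View pics/scenec.png

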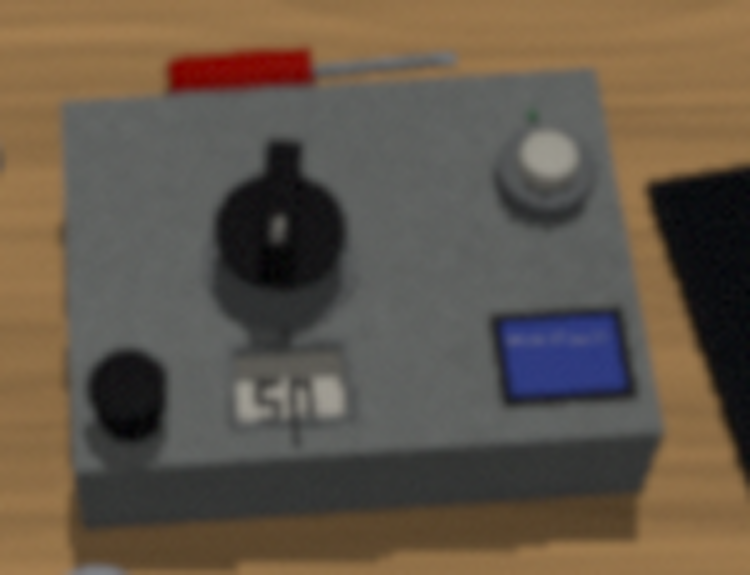

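```bash
cat > h.py <<'E'
import numpy as np,cv2
from scipy.optimize import least_squares
from rig import robot
def proj(c,P):
    P=np.atleast_2d(P);T=c["camera_from_world"];q=P@T[:3,:3].T+T[:3,3]
    q=q*[1,-1,-1];uv=q@c["K"].T;return uv[:,:2]/uv[:,2:]
def projfish(c,P):
    P=np.atleast_2d(P);T=c["camera_from_world"];q=P@T[:3,:3].T+T[:3,3];q=q*[1,-1,-1]
    rr=np.linalg.norm(q[:,:2],axis=1);th=np.arctan2(rr,q[:,2]);K=c["K"]
    return q[:,:2]/rr[:,None]*th[:,None]*K[0,0]+K[:2,2]
def tw(p,L):
    x,y,a=p;L=np.atleast_2d(L);c,s=np.cos(a),np.sin(a)
    return np.c_[x+c*L[:,0]-s*L[:,1],y+s*L[:,0]+c*L[:,1],L[:,2]]
E
python3 - <<'E'
from h import *
L=np.array([[.085,.14,.06],[.085,-.085,.06],[-.085,-.085,.06],[-.085,.14,.06],[-.03,.11,.082],[0,0,.088]])
top=np.array([[75,93],[674,74],[691,528],[75,546],[147,387],[452,292]])/5+[145,115]
sc=np.array([[661,435],[80,470],[65,102],[594,70],[549,157],[280,231]])/5+[215,145]
ct,cs=robot.camera_info("top"),robot.camera_info("scene")
for use in((1,0),(0,1),(1,1)):
    f=lambda p:np.r_[use[0]*(proj(ct,tw(p,L))-top).ravel(),use[1]*(proj(cs,tw(p,L))-sc).ravel()]
    r=least_squares(f,[.5,0,0]);print(r.x,np.degrees(r.x[2]));print(np.round(r.fun.reshape(2,-1,2),1).tolist())
    print(tw(r.x,[[-.03,.11,.082],[.054,0,.06]]))
E
```

```text
[0.5675931  0.00166579 0.05760689] 3.3006319295848585
[[[-0.5, -0.2], [0.4, 0.1], [0.8, 0.2], [-0.4, 0.4], [-0.2, -0.2], [0.0, -0.2]], [[0.0, -0.0], [-0.0, 0.0], [-0.0, -0.0], [-0.0, -0.0], [-0.0, -0.0], [-0.0, -0.0]]]
[[0.53130961 0.10975607 0.082     ]
 [0.62150353 0.00477484 0.06      ]]
[0.5685148  0.00289566 0.05359381] 3.0706993996381184
[[[-0.0, -0.0], [-0.0, -0.0], [-0.0, -0.0], [-0.0, -0.0], [-0.0, -0.0], [-0.0, -0.0]], [[1.0, 0.1], [-1.4, 0.6], [-0.7, -0.0], [0.6, -0.1], [0.4, -0.5], [0.2, -0.5]]]
[[0.53266537 0.11113068 0.082     ]
 [0.62243726 0.00578834 0.06      ]]
[0.56796908 0.00224261 0.0559487 ] 3.2056243804600997
[[[-0.7, -0.5], [0.1, -0.0], [0.4, 0.1], [-0.8, 0.0], [-0.6, -0.6], [-0.3, -0.5]], [[0.7, -0.4], [-1.7, 0.5], [-1.1, -0.2], [0.1, -0.4], [-0.0, -0.8], [-0.2, -0.8]]]
[[0.53186487 0.11039291 0.082     ]
 [0.62188458 0.00526227 0.06      ]]
```

Request:
jog_arm([
  {"jaw":0.087,"translation":[0.013,-0.03,0],"rotation":[0,0,2]},
  {"jaw":0.087,"translation":[0.026,-0.06,0],"rotation":[0,0,4]},
  {"jaw":0.087,"translation":[0.039,-0.09,0],"rotation":[0,0,7]},
  {"jaw":0.087,"translation":[0.052,-0.12,0],"rotation":[0,0,9]},
  {"jaw":0.087,"translation":[0.065,-0.15,0],"rotation":[0,0,11]},
  {"jaw":0.087,"translation":[0.079,-0.18,0],"rotation":[0,0,13]},
  {"jaw":0.087,"translation":[0.092,-0.21,0],"rotation":[0,0,16]},
  {"jaw":0.087,"translation":[0.105,-0.24,0],"rotation":[0,0,18]},
  {"jaw":0.087,"translation":[0.118,-0.27,0],"rotation":[0,0,20]},
  {"jaw":0.087,"translation":[0.131,-0.3,0],"rotation":[0,0,23]},
  {"jaw":0.087,"translation":[0.144,-0.33,0],"rotation":[0,0,25]},
  {"jaw":0.087,"translation":[0.157,-0.36,0],"rotation":[0,0,27]},
], squeeze=20)

```text
time: 1.15
position: [0.4628, 0.2402, 0.2265]
tool_rot: [1.0, 0.002, -0.0, -0.0]
force: [0.7, -0.5, 0.2]
grip_width: 0.0869
```

Request:
jog_arm([
  {"jaw":0.087,"translation":[0.013,-0.03,0],"rotation":[0,0,0]},
  {"jaw":0.087,"translation":[0.026,-0.06,0],"rotation":[0,0,0]},
  {"jaw":0.087,"translation":[0.039,-0.09,0],"rotation":[0,0,0]},
  {"jaw":0.087,"translation":[0.052,-0.12,0],"rotation":[0,0,0]},
  {"jaw":0.087,"translation":[0.065,-0.15,0],"rotation":[0,0,0]},
  {"jaw":0.087,"translation":[0.079,-0.18,0],"rotation":[0,0,0]},
  {"jaw":0.087,"translation":[0.092,-0.21,0],"rotation":[0,0,0]},
  {"jaw":0.087,"translation":[0.105,-0.24,0],"rotation":[0,0,0]},
  {"jaw":0.087,"translation":[0.105,-0.24,0],"rotation":[0,0,0]},
  {"jaw":0.087,"translation":[0.105,-0.24,0],"rotation":[0,0,0]},
  {"jaw":0.087,"translation":[0.105,-0.24,0],"rotation":[0,0,0]},
])

```text
time: 2.07
position: [0.5673, 0.0017, 0.2262]
tool_rot: [1.0, 0.0, -0.0, 0.0]
force: [0.5, -0.4, -0.0]
grip_width: 0.087
```

Run:
```python
from h import *
o=robot.get_obs();print(o["time"],o["position"],o["tool_rot"],o["joint_positions"],o["force"])
c=robot.camera_info("wrist");im=robot.capture("wrist");cv2.imwrite("pics/wrist1.png",im)
import pickle;pickle.dump(c,open("cw1.pkl","wb"))
cv2.imwrite("pics/wrist1b.png",cv2.resize(im,None,fx=1.56,fy=1.56,interpolation=cv2.INTER_CUBIC))
```

```text
2.0667 [0.56728836 0.00168731 0.2261943 ] [ 9.99999906e-01  2.23508714e-04 -3.72018319e-04  5.21067879e-06] [ 3.47697185e-01  1.83162403e-01 -2.29802097e-01 -2.65835967e-04
 -1.15853496e+00  1.22365276e+00] [ 0.46472083 -0.35264216 -0.00529811]
```

View pics/wrist1b.png

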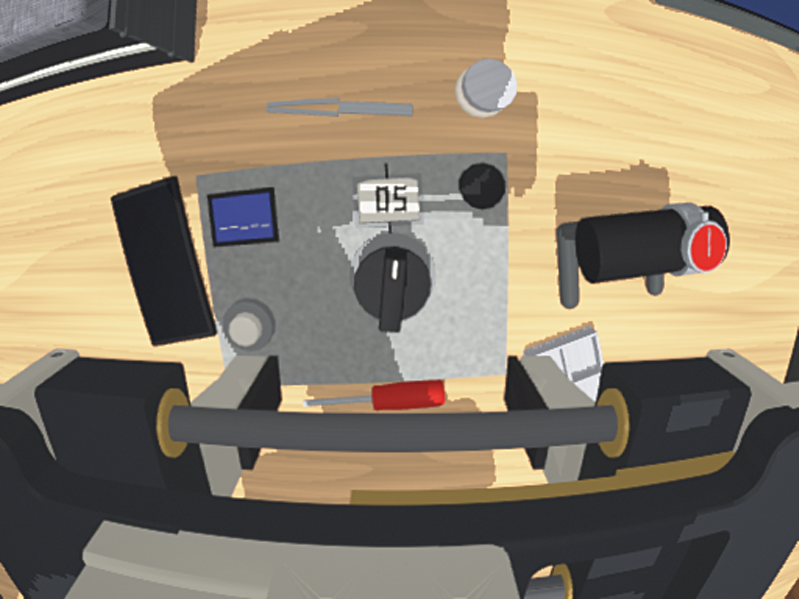

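The wrist view shows the knob bar at about (393,290), the window reading 50 at (390,200), and the tester clear of the fingers. I'll enlarge this to measure the bar and number angles.

Run:
```python
import cv2
im=cv2.imread("pics/wrist1.png")[95:220,215:335]
cv2.imwrite("pics/w1c.png",cv2.resize(im,None,fx=4.8,fy=4.8,interpolation=cv2.INTER_CUBIC))
```

```text
(no output)
```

View pics/w1c.png

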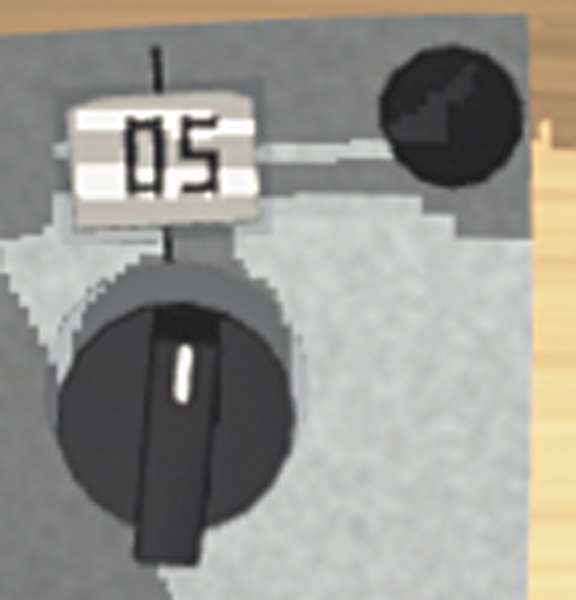

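```bash
cat >> h.py <<'E'
def unfish(c,uv,z):
    K=c["K"];T=c["camera_from_world"];R=T[:3,:3];C=-R.T@T[:3,3];out=[]
    for u in np.atleast_2d(uv):
        d=(u-K[:2,2])/K[0,0];th=np.linalg.norm(d);d=d/th*np.sin(th)
        r=R.T@np.array([d[0],-d[1],-np.cos(th)]);out.append(C+r*(z-C[2])/r[2])
    return np.array(out)
E
python3 - <<'E'
from h import *
import pickle
c=pickle.load(open("cw1.pkl","rb"))
f=lambda *p:np.array(p)/4.8+[215,95]
b=unfish(c,f((184,340),(168,561)),.114);print("bar ends",b,np.linalg.norm(b[0]-b[1]),b.mean(0),np.degrees(np.arctan2(*(b[0]-b[1])[[1,0]])))
fl=unfish(c,f((177,415),(58,415),(295,415),(177,304),),.088);print("flange",fl)
print("idx",i:=unfish(c,f((155,48),(170,258)),.06),np.degrees(np.arctan2(*(i[0]-i[1])[[1,0]])))
n=unfish(c,f((172,157),(127,157),(217,157)),.058);print("num",n)
k=unfish(c,np.array([[245,328]])/1.56,.082);print("key",k)
L=np.array([[.085,.14,.06],[.085,-.085,.06],[.085,0,.06],[.054,.0,.06],[0,0,.088]])
print(projfish(c,tw([.568,.0022,.056],L)),projfish(c,tw([.568,.0022,.056],L))*4.8-np.array([215,95])*4.8)
E
```

```text
bar ends [[5.91266985e-01 2.13057703e-04 1.14000000e-01]
 [5.45749070e-01 3.38440429e-03 1.14000000e-01]] 0.04562825908513217 [0.56850803 0.00179873 0.114     ] -3.985499205856624
flange [[ 0.56939125  0.00151372  0.088     ]
 [ 0.56943249  0.0271167   0.088     ]
 [ 0.56940681 -0.02388186  0.088     ]
 [ 0.59359825  0.00151301  0.088     ]]
idx [[0.64731023 0.00637362 0.06      ]
 [0.59922692 0.00305827 0.06      ]] 3.944306143545188
num [[ 0.62232765  0.00258588  0.058     ]
 [ 0.62235884  0.01282662  0.058     ]
 [ 0.6223438  -0.00765399  0.058     ]]
key [[0.53491616 0.10790838 0.082     ]]
[[124.8724256  112.30139955]
 [324.43134984  97.43691116]
 [246.73877764  99.90825099]
 [248.40232478 128.2290065 ]
 [251.20984315 182.76202369]] [[-432.61235713   83.04671782]
 [ 525.27047925   11.69717354]
 [ 152.34613265   23.55960478]
 [ 160.33115893  159.49923118]
 [ 173.8072471   421.25771371]]
```

Request:
jog_arm([
  {"jaw":0.044,"translation":[0.0012,0,-0.02],"rotation":[0,0,-4]},
  {"jaw":0.044,"translation":[0.0012,0,-0.04],"rotation":[0,0,-4]},
  {"jaw":0.044,"translation":[0.0012,0,-0.06],"rotation":[0,0,-4]},
  {"jaw":0.044,"translation":[0.0012,0,-0.08],"rotation":[0,0,-4]},
  {"jaw":0.044,"translation":[0.0012,0,-0.1],"rotation":[0,0,-4]},
  {"jaw":0.044,"translation":[0.0012,0,-0.11],"rotation":[0,0,-4]},
  {"jaw":0.044,"translation":[0.0012,0,-0.12],"rotation":[0,0,-4]},
  {"jaw":0.044,"translation":[0.0012,0,-0.127],"rotation":[0,0,-4]},
  {"jaw":0.044,"translation":[0.0012,0,-0.131],"rotation":[0,0,-4]},
  {"jaw":0.044,"translation":[0.0012,0,-0.131],"rotation":[0,0,-4]},
  {"jaw":0.044,"translation":[0.0012,0,-0.131],"rotation":[0,0,-4]},
], squeeze=20)

```text
time: 3.03
position: [0.5692, 0.002, 0.0961]
tool_rot: [0.999, -0.034, 0.0, -0.0]
force: [0.6, -0.3, -0.5]
grip_width: 0.044
```

Run:
```python
from h import *
o=robot.get_obs();print(o["time"],o["position"],o["tool_rot"],o["joint_positions"],o["force"],o["wrist_torque"])
im=robot.capture("wrist")
cv2.imwrite("pics/wrist2b.png",cv2.resize(im,None,fx=1.56,fy=1.56,interpolation=cv2.INTER_CUBIC))
```

```text
3.0333 [0.56916063 0.00198386 0.09608657] [ 9.99419990e-01 -3.40521682e-02  3.62516042e-04 -4.38232469e-05] [ 3.47331751e-01  3.05297278e-01 -3.94223342e-01  2.46524348e-04
 -8.70570162e-01  1.15518827e+00] [ 0.58497174 -0.34606545 -0.47066561] [-0.09214336 -0.04176101 -0.03106087]
```

View pics/wrist2b.png

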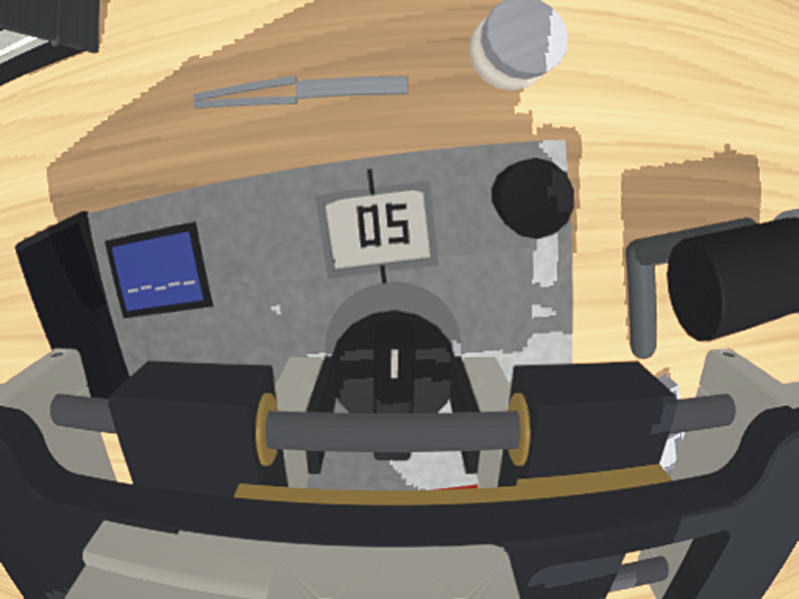

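The knob bar sits between the open fingers and the window stays in view. Next I lower the tips near the flange and close on the bar.

Request:
jog_arm([
  {"jaw":0.044,"translation":[-0.0004,0,-0.003],"rotation":[0,0,0]},
  {"jaw":0.044,"translation":[-0.0004,0,-0.006],"rotation":[0,0,0]},
  {"jaw":0.005,"translation":[-0.0004,0,-0.007],"rotation":[0,0,0]},
  {"jaw":0.005,"translation":[-0.0004,0,-0.007],"rotation":[0,0,0]},
  {"jaw":0.005,"translation":[-0.0004,0,-0.007],"rotation":[0,0,0]},
  {"jaw":0.005,"translation":[-0.0004,0,-0.007],"rotation":[0,0,0]},
  {"jaw":0.005,"translation":[-0.0004,0,-0.007],"rotation":[0,0,0]},
  {"jaw":0.005,"translation":[-0.0004,0,-0.007],"rotation":[0,0,0]},
  {"jaw":0.005,"translation":[-0.0004,0,-0.007],"rotation":[0,0,0]},
  {"jaw":0.005,"translation":[-0.0004,0,-0.007],"rotation":[0,0,0]},
  {"jaw":0.005,"translation":[-0.0004,0,-0.007],"rotation":[0,0,0]},
  {"jaw":0.005,"translation":[-0.0004,0,-0.007],"rotation":[0,0,0]},
], squeeze=20)

```text
time: 4.08
position: [0.5684, 0.0018, 0.0886]
tool_rot: [0.999, -0.034, 0.0, 0.0]
force: [0.0, -0.1, -0.1]
grip_width: 0.0137
```

Request:
jog_arm([
  {"jaw":0.005,"translation":[0,0,-0.001],"rotation":[0,0,0]},
  {"jaw":0.005,"translation":[0,0,-0.002],"rotation":[0,0,0]},
  {"jaw":0.005,"translation":[0,0,-0.002],"rotation":[0,0,0]},
])

```text
time: 4.33
position: [0.5684, 0.0018, 0.0865]
tool_rot: [0.999, -0.034, 0.0, 0.0]
force: [-0.6, -0.9, 1.6]
grip_width: 0.0139
```

Request:
jog_arm([
  {"jaw":0.005,"translation":[0,0,-0.001],"rotation":[0,0,0]},
  {"jaw":0.005,"translation":[0,0,-0.001],"rotation":[0,0,0]},
  {"jaw":0.005,"translation":[0,0,-0.001],"rotation":[0,0,0]},
])

```text
time: 4.58
position: [0.5685, 0.0018, 0.0856]
tool_rot: [0.999, -0.034, 0.0, 0.0]
force: [0.5, -1.6, 2.7]
grip_width: 0.0138
```

Request:
jog_arm([
  {"jaw":0.005,"translation":[0,0,-0.001],"rotation":[0,0,0]},
  {"jaw":0.005,"translation":[0,0,-0.001],"rotation":[0,0,0]},
  {"jaw":0.005,"translation":[0,0,-0.001],"rotation":[0,0,0]},
])

```text
time: 4.83
position: [0.5684, 0.0018, 0.0846]
tool_rot: [0.999, -0.034, 0.0, 0.0]
force: [0.1, -1.6, 2.4]
grip_width: 0.0137
```

Request:
jog_arm([
  {"jaw":0.005,"translation":[0,0,-0.001],"rotation":[0,0,0]},
  {"jaw":0.005,"translation":[0,0,-0.001],"rotation":[0,0,0]},
  {"jaw":0.005,"translation":[0,0,-0.001],"rotation":[0,0,0]},
])

```text
time: 5.08
position: [0.5685, 0.0018, 0.0836]
tool_rot: [0.999, -0.034, 0.0, 0.0]
force: [0.6, -0.3, 1.6]
grip_width: 0.014
```

Request:
jog_arm([
  {"jaw":0.005,"translation":[0,0,-0.001],"rotation":[0,0,0]},
  {"jaw":0.005,"translation":[0,0,-0.001],"rotation":[0,0,0]},
  {"jaw":0.005,"translation":[0,0,-0.001],"rotation":[0,0,0]},
])

```text
time: 5.33
position: [0.5684, 0.0018, 0.0826]
tool_rot: [0.999, -0.034, 0.0, 0.0]
force: [0.0, -1.0, 2.0]
grip_width: 0.0139
```

Request:
jog_arm([
  {"jaw":0.005,"translation":[0,0,-0.001],"rotation":[0,0,0]},
  {"jaw":0.005,"translation":[0,0,-0.001],"rotation":[0,0,0]},
  {"jaw":0.005,"translation":[0,0,-0.001],"rotation":[0,0,0]},
])

```text
time: 5.58
position: [0.5684, 0.0018, 0.0816]
tool_rot: [0.999, -0.034, 0.0, 0.0]
force: [0.1, -0.8, 2.6]
grip_width: 0.0137
```

Request:
jog_arm([
  {"jaw":0.005,"translation":[0,0,-0.001],"rotation":[0,0,0]},
  {"jaw":0.005,"translation":[0,0,-0.001],"rotation":[0,0,0]},
  {"jaw":0.005,"translation":[0,0,-0.001],"rotation":[0,0,0]},
])

```text
time: 5.83
position: [0.5684, 0.0019, 0.0805]
tool_rot: [0.999, -0.034, 0.0, 0.0]
force: [0.4, -2.3, 2.8]
grip_width: 0.0138
```

Request:
jog_arm([
  {"jaw":0.005,"translation":[0,0,-0.001],"rotation":[0,0,0]},
  {"jaw":0.005,"translation":[0,0,-0.001],"rotation":[0,0,0]},
  {"jaw":0.005,"translation":[0,0,-0.001],"rotation":[0,0,0]},
])

```text
time: 6.08
position: [0.5684, 0.0018, 0.0796]
tool_rot: [0.999, -0.034, 0.0, 0.0]
force: [-0.4, -1.3, 2.4]
grip_width: 0.0138
```

Request:
jog_arm([
  {"jaw":0.005,"translation":[0,0,-0.001],"rotation":[0,0,0]},
  {"jaw":0.005,"translation":[0,0,-0.001],"rotation":[0,0,0]},
  {"jaw":0.005,"translation":[0,0,-0.001],"rotation":[0,0,0]},
])

```text
time: 6.33
position: [0.5684, 0.0018, 0.0786]
tool_rot: [0.999, -0.034, 0.0, 0.0]
force: [-0.4, -1.0, 2.3]
grip_width: 0.0141
```

Request:
jog_arm([
  {"jaw":0.005,"translation":[0,0,-0.001],"rotation":[0,0,0]},
  {"jaw":0.005,"translation":[0,0,-0.001],"rotation":[0,0,0]},
  {"jaw":0.005,"translation":[0,0,-0.001],"rotation":[0,0,0]},
])

```text
time: 6.58
position: [0.5685, 0.0018, 0.0778]
tool_rot: [0.999, -0.034, 0.0, 0.0]
force: [-1.0, -1.6, 6.2]
grip_width: 0.0142
```

Request:
jog_arm([
  {"jaw":0.005,"translation":[0,0,-0.0007],"rotation":[0,0,0]},
  {"jaw":0.005,"translation":[0,0,-0.001],"rotation":[0,0,0]},
  {"jaw":0.005,"translation":[0,0,-0.001],"rotation":[0,0,0]},
  {"jaw":0.005,"translation":[0,0,-0.001],"rotation":[0,0,0]},
])

```text
time: 6.92
position: [0.5685, 0.0018, 0.0772]
tool_rot: [0.999, -0.034, 0.0, 0.0]
force: [-1.2, -2.1, 8.7]
grip_width: 0.0138
```

Request:
jog_arm([
  {"jaw":0.005,"translation":[0,0,-0.0005],"rotation":[0,0,0]},
  {"jaw":0.005,"translation":[0,0,-0.0005],"rotation":[0,0,0]},
  {"jaw":0.005,"translation":[0,0,-0.0005],"rotation":[0,0,0]},
  {"jaw":0.005,"translation":[0,0,-0.0005],"rotation":[0,0,0]},
])

```text
time: 7.25
position: [0.5685, 0.0019, 0.0769]
tool_rot: [0.999, -0.034, 0.0, 0.0]
force: [-2.2, -0.2, 10.5]
grip_width: 0.014
```

Request:
jog_arm([
  {"jaw":0.005,"translation":[0,0,-0.0005],"rotation":[0,0,0]},
  {"jaw":0.005,"translation":[0,0,-0.001],"rotation":[0,0,0]},
  {"jaw":0.005,"translation":[0,0,-0.001],"rotation":[0,0,0]},
  {"jaw":0.005,"translation":[0,0,-0.001],"rotation":[0,0,0]},
])

```text
time: 7.58
position: [0.5686, 0.0018, 0.0762]
tool_rot: [0.999, -0.034, 0.0, 0.0]
force: [-3.2, -0.7, 13.7]
grip_width: 0.0135
```

Request:
jog_arm([
  {"jaw":0.005,"translation":[0,0,-0.0004],"rotation":[0,0,0]},
  {"jaw":0.005,"translation":[0,0,-0.0004],"rotation":[0,0,0]},
  {"jaw":0.005,"translation":[0,0,-0.0004],"rotation":[0,0,0]},
  {"jaw":0.005,"translation":[0,0,-0.0004],"rotation":[0,0,0]},
])

```text
time: 7.92
position: [0.5685, 0.0018, 0.0759]
tool_rot: [0.999, -0.034, 0.0, 0.0]
force: [-4.3, -0.4, 13.5]
grip_width: 0.0141
```

Request:
jog_arm([
  {"jaw":0.005,"translation":[0,0,-0.0003],"rotation":[0,0,0]},
  {"jaw":0.005,"translation":[0,0,-0.0003],"rotation":[0,0,1]},
  {"jaw":0.005,"translation":[0,0,-0.0003],"rotation":[0,0,3]},
  {"jaw":0.005,"translation":[0,0,-0.0003],"rotation":[0,0,5]},
  {"jaw":0.005,"translation":[0,0,-0.0003],"rotation":[0,0,7]},
  {"jaw":0.005,"translation":[0,0,-0.0003],"rotation":[0,0,9]},
  {"jaw":0.005,"translation":[0,0,-0.0003],"rotation":[0,0,10]},
  {"jaw":0.005,"translation":[0,0,-0.0003],"rotation":[0,0,10]},
])

```text
time: 8.58
position: [0.5686, 0.002, 0.0757]
tool_rot: [0.999, 0.054, 0.0, -0.0]
force: [-3.8, 0.2, 13.8]
grip_width: 0.0132
```

```bash
cat > look.py <<'E'
from h import *
import sys
n=sys.argv[1]
o=robot.get_obs();print(o["time"],o["position"],o["tool_rot"],o["joint_positions"],o["force"],o["wrist_torque"])
im=robot.capture("wrist");cv2.imwrite(f"pics/{n}_raw.png",im)
cv2.imwrite(f"pics/{n}.png",cv2.resize(im[60:290,100:420],None,fx=2.5,fy=2.5,interpolation=cv2.INTER_CUBIC))
E
python3 look.py t1
```

```text
8.5833 [0.56860514 0.00202467 0.07567581] [ 9.98552717e-01  5.37794419e-02  4.87934008e-04 -7.57634782e-05] [ 3.47720773e-01  3.28778945e-01 -4.16745752e-01  1.87559902e-04
 -8.24293722e-01  1.33055907e+00] [-3.82214812  0.22181695 13.80972276] [ 0.09555259  1.67522697 -0.15303257]
```

View pics/t1.png

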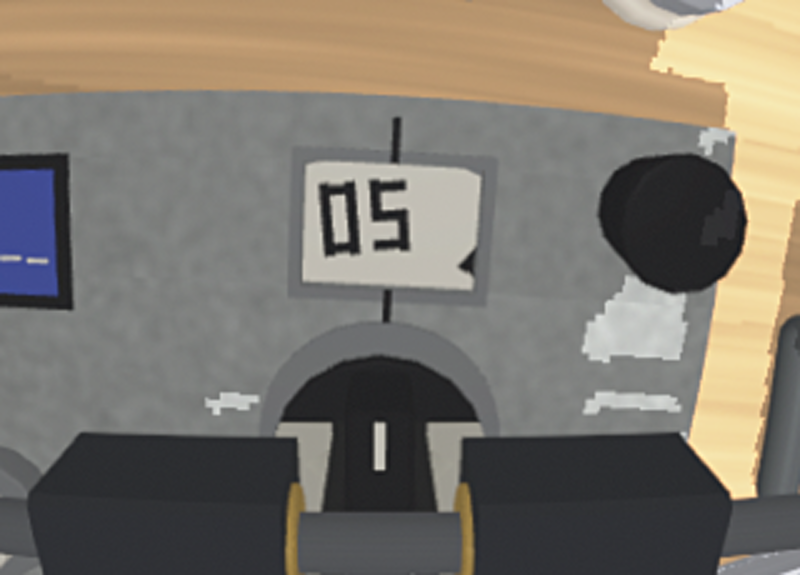

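The wheel follows the knob: 50 has moved left of the index, to about (366,218) against 392. I'll keep turning.

Request:
jog_arm([
  {"jaw":0.005,"translation":[0,0,-0.0001],"rotation":[0,0,2]},
  {"jaw":0.005,"translation":[0,0,-0.0002],"rotation":[0,0,4]},
  {"jaw":0.005,"translation":[0,0,-0.0002],"rotation":[0,0,6]},
  {"jaw":0.005,"translation":[0,0,-0.0002],"rotation":[0,0,8]},
  {"jaw":0.005,"translation":[0,0,-0.0002],"rotation":[0,0,10]},
  {"jaw":0.005,"translation":[0,0,-0.0002],"rotation":[0,0,12]},
  {"jaw":0.005,"translation":[0,0,-0.0002],"rotation":[0,0,14]},
  {"jaw":0.005,"translation":[0,0,-0.0002],"rotation":[0,0,15]},
])

```text
time: 9.3
position: [0.5686, 0.0023, 0.0755]
tool_rot: [0.983, 0.184, 0.001, -0.0]
force: [-5.4, 3.0, 15.2]
grip_width: 0.0141
```

Request:
jog_arm([
  {"jaw":0.005,"translation":[0,0,0],"rotation":[0,0,2]},
  {"jaw":0.005,"translation":[0,0,0],"rotation":[0,0,4]},
  {"jaw":0.005,"translation":[0,0,0],"rotation":[0,0,6]},
  {"jaw":0.005,"translation":[0,0,0],"rotation":[0,0,8]},
  {"jaw":0.005,"translation":[0,0,0],"rotation":[0,0,10]},
  {"jaw":0.005,"translation":[0,0,0],"rotation":[0,0,12]},
  {"jaw":0.005,"translation":[0,0,0],"rotation":[0,0,14]},
  {"jaw":0.005,"translation":[0,0,0],"rotation":[0,0,15]},
  {"jaw":0.005,"translation":[0,0,0],"rotation":[0,0,15]},
])

```text
time: 10.05
position: [0.5684, 0.0025, 0.0755]
tool_rot: [0.951, 0.31, 0.0, -0.0]
force: [-5.6, 4.3, 15.5]
grip_width: 0.0139
```

```bash
python3 look.py t2
```

```text
10.05 [0.56838846 0.0025123  0.07546743] [ 9.50617657e-01  3.10363924e-01  4.80023533e-04 -2.71352047e-04] [ 3.48257032e-01  3.28849061e-01 -4.16881925e-01 -6.96313371e-04
 -8.24088193e-01  1.85416377e+00] [-5.58076904  4.2650005  15.50367449] [ 1.22010137  2.21431839 -0.13181579]
```

View pics/t2.png

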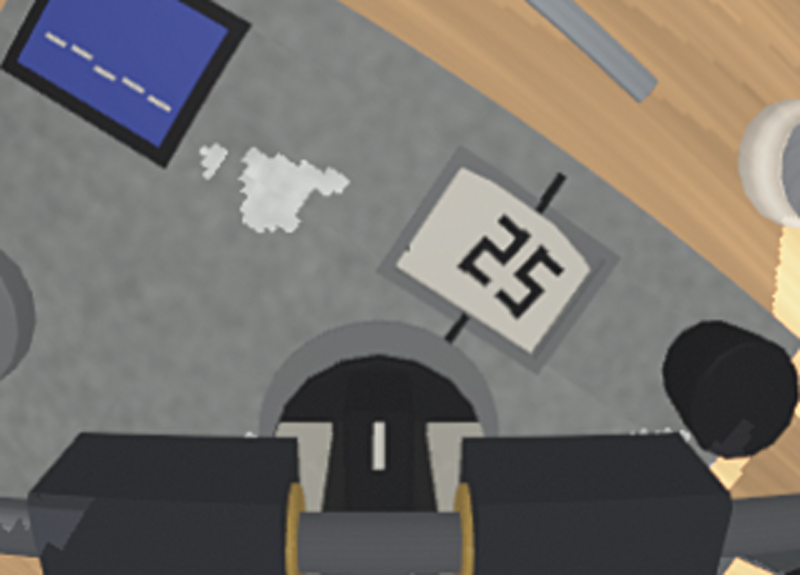

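52 now shows at about (512,268), slightly clockwise of the index line that runs from (561,176) to (455,333). I'll measure what's left.

Run:
```python
from h import *
im=cv2.imread("pics/t2_raw.png")[115:215,240:355]
cv2.imwrite("pics/t2c.png",cv2.resize(im,None,fx=6,fy=6,interpolation=cv2.INTER_CUBIC))
```

```text
(no output)
```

View pics/t2c.png

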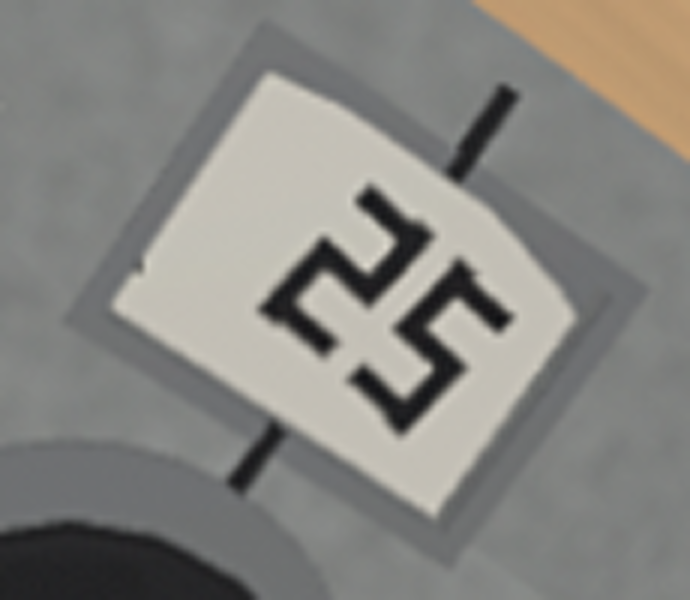

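Run:
```python
from h import *
c=robot.camera_info("wrist")
f=lambda *p:np.array(p)/6+[240,115]
i=unfish(c,f((510,90),(238,490)),.06);print("idx",i)
a=np.arctan2(*(i[0]-i[1])[[1,0]]);print(np.degrees(a))
A=np.array([.5685,.0019])
for p in(i[0],i[1]):print(np.degrees(np.arctan2(*(p[:2]-A)[::-1])))
for z in(.06,.057,.053):
    n=unfish(c,f((370,187),(262,305),(512,322),(403,433)),z)
    m=n.mean(0)
    print(z,m,np.linalg.norm(m[:2]-A),np.degrees(np.arctan2(*(m[:2]-A)[::-1])),np.linalg.norm(n[0]-n[1]),np.linalg.norm(n[0]-n[2]))
```

```text
idx [[0.64790733 0.00599743 0.06      ]
 [0.59891718 0.00286198 0.06      ]]
3.662036848726658
2.953852259936105
1.81143559052982
0.06 [0.6226787 0.001951  0.06     ] 0.054178719164849475 0.05393478001662314 0.01597706432325953 0.020391693937977913
0.057 [0.62249452 0.00112975 0.057     ] 0.0540000089561311 -0.8172848099619762 0.016253026933274548 0.020743907897181803
0.053 [6.22248942e-01 3.47567353e-05 5.30000000e-02] 0.0537812971747311 -1.9875311451881397 0.01662097707996113 0.021213526509453642
```

```bash
python3 - <<'E'
from h import *
c=robot.camera_info("wrist")
f=lambda *p:np.array(p)/6+[240,115]
A=np.array([.5685,.0019])
g=lambda v:np.degrees(np.arctan2(v[1],v[0]))
print("camC",-c["camera_from_world"][:3,:3].T@c["camera_from_world"][:3,3])
for z in(.06,.057,.053,.049,.045):
    n=unfish(c,f((370,187),(262,305),(512,322),(403,433)),z)
    m=n.mean(0)
    print(z,np.linalg.norm(m[:2]-A),g(m[:2]-A),np.linalg.norm(n[0]-n[1]),np.linalg.norm(n[2]-n[3]),g(n[0]-n[1]),g(n[2]-n[3]),g(n[0]-n[2])-90,g(n[1]-n[3])-90)
E
python3 - <<'E'
import cv2
im=cv2.imread("pics/t1_raw.png")[110:190,205:305]
cv2.imwrite("pics/t1c.png",cv2.resize(im,None,fx=7,fy=7,interpolation=cv2.INTER_CUBIC))
E
```

```text
camC [0.63334193 0.04949774 0.23368727]
0.06 0.054178719164849475 0.05393478001662314 0.01597706432325953 0.015967695939472195 -5.036110150689875 -6.5145182746234385 -5.4737246985787635 -5.44064055324516
0.057 0.0540000089561311 -0.8172848099619762 0.016253026933274548 0.01624349673480137 -5.0361101506898684 -6.514518274623477 -5.473724698578977 -5.440640553244933
0.053 0.0537812971747311 -1.9875311451881397 0.01662097707996113 0.016611231128573795 -5.036110150689877 -6.514518274623429 -5.473724698578849 -5.440640553245018
0.049 0.053585198806772455 -3.166837787496168 0.016988927226647715 0.016978965522346106 -5.036110150689862 -6.514518274623472 -5.473724698579005 -5.440640553245132
0.045 0.05341196292363772 -4.354300289841673 0.017356877373334186 0.017346699916118525 -5.036110150689903 -6.514518274623405 -5.473724698578607 -5.440640553245231
```

View pics/t1c.png

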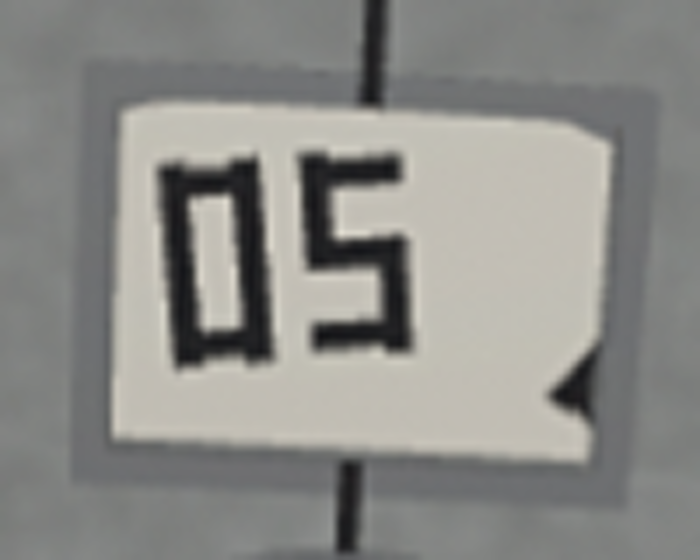

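The digits' orientation doesn't depend on depth, and it says about 8.5° is left. That agrees with dead reckoning, since the wheel lies deeper than the cover. I'll turn 8° more.

Request:
jog_arm([
  {"jaw":0.005,"translation":[0,0,0],"rotation":[0,0,2]},
  {"jaw":0.005,"translation":[0,0,0],"rotation":[0,0,4]},
  {"jaw":0.005,"translation":[0,0,0],"rotation":[0,0,6]},
  {"jaw":0.005,"translation":[0,0,0],"rotation":[0,0,8]},
  {"jaw":0.005,"translation":[0,0,0],"rotation":[0,0,8]},
  {"jaw":0.005,"translation":[0,0,0],"rotation":[0,0,8]},
])

```text
time: 10.6
position: [0.5683, 0.0026, 0.0754]
tool_rot: [0.927, 0.375, 0.0, -0.0]
force: [-6.1, 4.5, 15.8]
grip_width: 0.0137
```

```bash
python3 look.py t3
python3 - <<'E'
import cv2
im=cv2.imread("pics/t3_raw.png")[115:215,250:365]
cv2.imwrite("pics/t3c.png",cv2.resize(im,None,fx=6,fy=6,interpolation=cv2.INTER_CUBIC))
E
```

```text
10.6 [0.56828682 0.00259144 0.07542554] [ 9.26824199e-01  3.75495158e-01  4.47151766e-04 -3.01782556e-04] [ 3.48372661e-01  3.28832976e-01 -4.16959853e-01 -8.66327952e-04
 -8.24132039e-01  1.99287385e+00] [-6.1187403   4.54998449 15.78477156] [ 1.44509993  2.30795415 -0.14207973]
```

View pics/t3c.png

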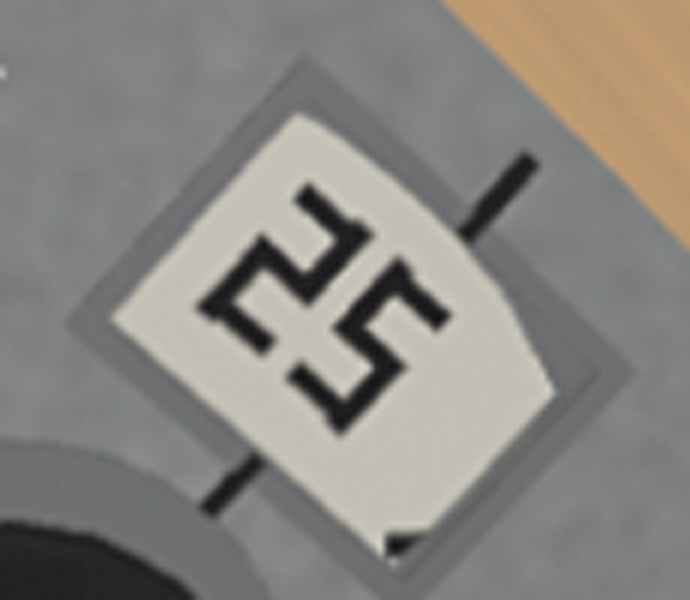

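Run:
```python
from h import *
c=robot.camera_info("wrist")
f=lambda *p:np.array(p)/6+[250,115]
A=np.array([.5685,.0019])
g=lambda v:np.degrees(np.arctan2(v[1],v[0]))
i=unfish(c,f((530,160),(209,508)),.06);print("idx",i,g(i[0]-i[1]))
for z in(.06,.05,.045,.043):
    n=unfish(c,f((308,183),(198,307),(450,322),(341,433)),z)
    m=n.mean(0)
    print(z,m,g(m[:2]-A),np.linalg.norm(n[0]-n[1]),g(n[0]-n[1]),g(n[2]-n[3]),g(n[0]-n[2])-90,g(n[1]-n[3])-90)
```

```text
idx [[0.64776673 0.00603693 0.06      ]
 [0.59939777 0.00336568 0.06      ]] 3.161032745615478
0.06 [0.62203274 0.00968542 0.06      ] 8.27468079975008 0.01655051903818259 3.847410546799335 1.472407530669396 1.68657602420204 3.342605907412647
0.05 [0.62179567 0.00690156 0.05      ] 5.361245368366539 0.017503611926705635 3.8474105467993343 1.4724075306693925 1.6865760242022958 3.342605907412505
0.045 [0.62167714 0.00550962 0.045     ] 3.883234599203314 0.017980158370967215 3.847410546799311 1.4724075306694282 1.6865760242021395 3.3426059074127323
0.043 [0.62162972 0.00495285 0.043     ] 3.2886141281501726 0.01817077694867178 3.8474105467993343 1.47240753066936 1.6865760242021821 3.342605907412775
```

The orientation puts 52 within about 1° of the index. Now I raise, let the knob up, and release it.

Request:
jog_arm([
  {"jaw":0.005,"translation":[0,0,0.003],"rotation":[0,0,0]},
  {"jaw":0.005,"translation":[0,0,0.006],"rotation":[0,0,0]},
  {"jaw":0.005,"translation":[0,0,0.009],"rotation":[0,0,0]},
  {"jaw":0.005,"translation":[0,0,0.012],"rotation":[0,0,0]},
  {"jaw":0.005,"translation":[0,0,0.014],"rotation":[0,0,0]},
  {"jaw":0.005,"translation":[0,0,0.014],"rotation":[0,0,0]},
  {"jaw":0.04,"translation":[0,0,0.014],"rotation":[0,0,0]},
  {"jaw":0.04,"translation":[0,0,0.014],"rotation":[0,0,0]},
  {"jaw":0.04,"translation":[0,0,0.014],"rotation":[0,0,0]},
  {"jaw":0.04,"translation":[0,0,0.016],"rotation":[0,0,0]},
])

```text
time: 11.48
position: [0.568, 0.0015, 0.0897]
tool_rot: [0.927, 0.375, -0.001, 0.0]
force: [-0.1, 0.3, 0.4]
grip_width: 0.0354
```

Request:
jog_arm([
  {"jaw":0.04,"translation":[0,0,0.01],"rotation":[0,0,0]},
  {"jaw":0.04,"translation":[0,0,0.03],"rotation":[0,0,0]},
  {"jaw":0.04,"translation":[0,0,0.06],"rotation":[0,0,-6]},
  {"jaw":0.04,"translation":[0,0,0.09],"rotation":[0,0,-13]},
  {"jaw":0.04,"translation":[0,0,0.12],"rotation":[0,0,-20]},
  {"jaw":0.04,"translation":[0,0,0.13],"rotation":[0,0,-27]},
  {"jaw":0.04,"translation":[0,0,0.13],"rotation":[0,0,-34]},
  {"jaw":0.04,"translation":[0,0,0.13],"rotation":[0,0,-41]},
  {"jaw":0.04,"translation":[0,0,0.13],"rotation":[0,0,-41]},
  {"jaw":0.04,"translation":[0,0,0.13],"rotation":[0,0,-41]},
])

```text
time: 12.32
position: [0.5682, 0.0017, 0.2206]
tool_rot: [1.0, 0.029, 0.0, -0.0]
force: [-0.3, 0.4, -0.4]
grip_width: 0.0405
```

```bash
python3 look.py t4
python3 - <<'E'
import cv2
im=cv2.imread("pics/t4_raw.png")[95:220,200:320]
cv2.imwrite("pics/t4c.png",cv2.resize(im,None,fx=4.8,fy=4.8,interpolation=cv2.INTER_CUBIC))
E
```

```text
12.3167 [0.56821504 0.00168758 0.22061392] [ 9.99586014e-01  2.87714182e-02  7.16175149e-05 -5.04052038e-06] [ 3.47304377e-01  1.88022239e-01 -2.36971213e-01  3.87306042e-05
 -1.14566369e+00  1.28102676e+00] [-0.34084691  0.37797048 -0.42472533] [-0.0907229   0.04128058  0.02324874]
```

View pics/t4c.png

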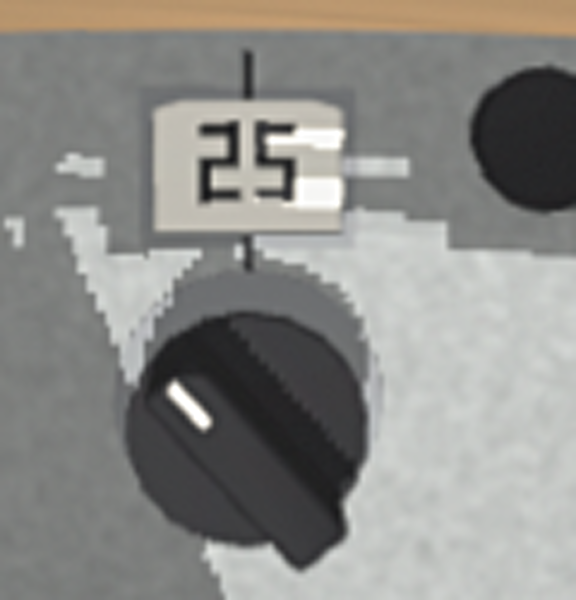

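52 is centred, with digits spanning columns 198–294 against the index at about 247. The knob is up. Next I close the fingers and go over to the start key, at about (0.532, 0.110).

Request:
jog_arm([
  {"jaw":0,"translation":[-0.009,0.027,0],"rotation":[0,0,0]},
  {"jaw":0,"translation":[-0.018,0.054,0],"rotation":[0,0,0]},
  {"jaw":0,"translation":[-0.027,0.081,0],"rotation":[0,0,0]},
  {"jaw":0,"translation":[-0.036,0.108,0],"rotation":[0,0,0]},
  {"jaw":0,"translation":[-0.036,0.108,-0.03],"rotation":[0,0,0]},
  {"jaw":0,"translation":[-0.036,0.108,-0.06],"rotation":[0,0,0]},
  {"jaw":0,"translation":[-0.036,0.108,-0.09],"rotation":[0,0,0]},
  {"jaw":0,"translation":[-0.036,0.108,-0.11],"rotation":[0,0,0]},
  {"jaw":0,"translation":[-0.036,0.108,-0.12],"rotation":[0,0,0]},
  {"jaw":0,"translation":[-0.036,0.108,-0.12],"rotation":[0,0,0]},
  {"jaw":0,"translation":[-0.036,0.108,-0.12],"rotation":[0,0,0]},
])

```text
time: 13.28
position: [0.5328, 0.1098, 0.1005]
tool_rot: [1.0, 0.028, -0.0, 0.0]
force: [-0.5, 0.5, -0.3]
grip_width: 0.0003
```

```bash
python3 look.py k1
```

```text
13.2833 [0.5327715  0.1098169  0.10051986] [ 9.99614719e-01  2.77545700e-02 -8.05132137e-05  3.02477278e-04] [ 5.63941364e-01  2.63384116e-01 -4.43736744e-01  5.75649374e-04
 -8.64123023e-01  1.06199736e+00] [-0.49510035  0.45497484 -0.26187622] [-0.03217385 -0.07141759  0.01015923]
```

View pics/k1_raw.png

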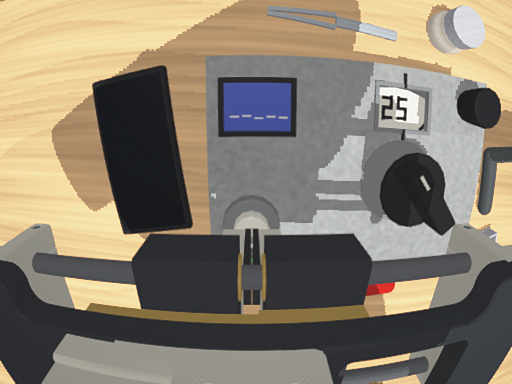

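The shut fingers sit over the white key, at about (250,222). Pressing down.

Request:
jog_arm([
  {"jaw":0,"translation":[0,0,-0.008],"rotation":[0,0,0]},
  {"jaw":0,"translation":[0,0,-0.014],"rotation":[0,0,0]},
  {"jaw":0,"translation":[0,0,-0.018],"rotation":[0,0,0]},
  {"jaw":0,"translation":[0,0,-0.02],"rotation":[0,0,0]},
  {"jaw":0,"translation":[0,0,-0.02],"rotation":[0,0,0]},
])

```text
time: 13.75
position: [0.5324, 0.1098, 0.08]
tool_rot: [1.0, 0.027, -0.0, 0.0]
force: [0.1, 0.5, 2.5]
grip_width: 0.0002
```

Request:
jog_arm([
  {"jaw":0,"translation":[0,0,-0.002],"rotation":[0,0,0]},
  {"jaw":0,"translation":[0,0,-0.003],"rotation":[0,0,0]},
  {"jaw":0,"translation":[0,0,-0.003],"rotation":[0,0,0]},
])

```text
time: 14.0
position: [0.5325, 0.1098, 0.0773]
tool_rot: [1.0, 0.027, 0.0, -0.0]
force: [-2.3, 0.2, 5.3]
grip_width: 0.0003
```

Request:
jog_arm([
  {"jaw":0,"translation":[0,0,-0.001],"rotation":[0,0,0]},
  {"jaw":0,"translation":[0,0,-0.002],"rotation":[0,0,0]},
  {"jaw":0,"translation":[0,0,-0.0025],"rotation":[0,0,0]},
  {"jaw":0,"translation":[0,0,-0.0025],"rotation":[0,0,0]},
  {"jaw":0,"translation":[0,0,-0.0025],"rotation":[0,0,0]},
])

```text
time: 14.42
position: [0.5326, 0.1099, 0.0761]
tool_rot: [1.0, 0.027, 0.0, -0.0]
force: [-6.3, -0.7, 16.1]
grip_width: 0.0006
```

The key is at its stop: 16 N at z 0.0761, about 6 mm of travel. I'll lift off and back away so the window and key can be checked.

Request:
jog_arm([
  {"jaw":0,"translation":[0,0,0.004],"rotation":[0,0,0]},
  {"jaw":0,"translation":[0,0,0.01],"rotation":[0,0,0]},
  {"jaw":0,"translation":[0,0,0.03],"rotation":[0,0,0]},
  {"jaw":0,"translation":[0,0,0.06],"rotation":[0,0,0]},
  {"jaw":0,"translation":[0,0,0.09],"rotation":[0,0,0]},
  {"jaw":0,"translation":[0,0,0.12],"rotation":[0,0,0]},
  {"jaw":0,"translation":[0,-0.03,0.145],"rotation":[0,0,0]},
  {"jaw":0,"translation":[0,-0.05,0.145],"rotation":[0,0,0]},
  {"jaw":0,"translation":[0,-0.05,0.145],"rotation":[0,0,0]},
  {"jaw":0,"translation":[0,-0.05,0.145],"rotation":[0,0,0]},
])

```text
time: 15.25
position: [0.5322, 0.0591, 0.2199]
tool_rot: [1.0, 0.026, 0.0, -0.0]
force: [0.5, 0.4, -0.2]
grip_width: 0.0004
```

```bash
python3 look.py k2;python3 - <<'E'
import cv2
from rig import robot
cv2.imwrite("pics/scene9.png",robot.capture("scene"))
E
```

```text
15.25 [0.53219096 0.05910655 0.21990315] [ 9.99661933e-01  2.59976453e-02  2.00739062e-04 -3.19343719e-04] [ 4.76640259e-01  1.33596478e-01 -3.05337995e-01 -4.42094648e-04
 -1.13122232e+00  1.14634523e+00] [ 0.48361853  0.41393871 -0.18688467] [-0.04868476  0.02612475  0.00813115]
```

View pics/k2.png

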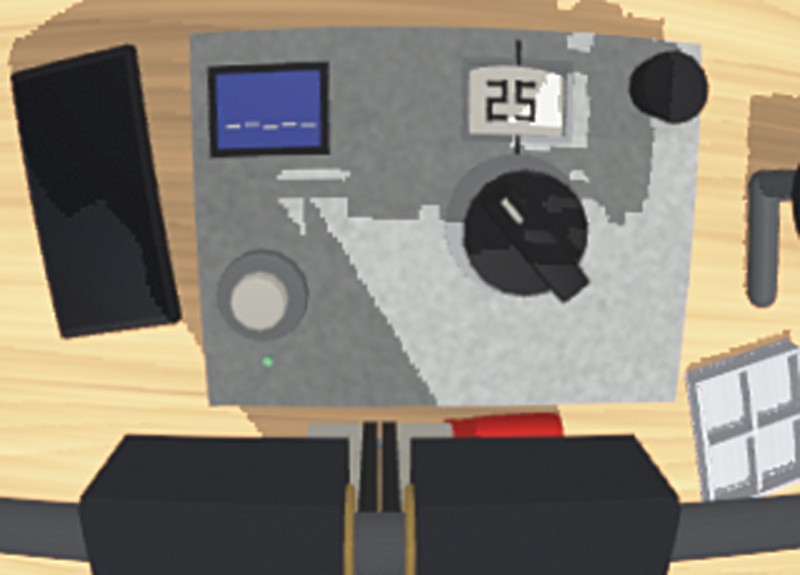

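View pics/scene9.png

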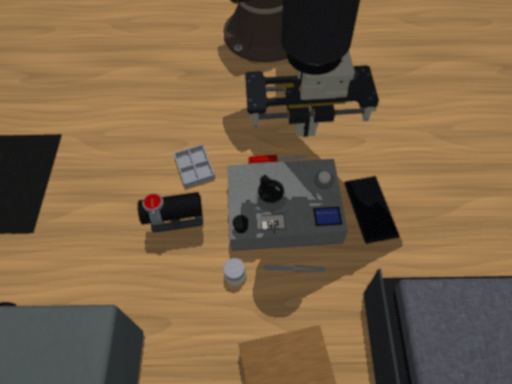

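After the press, 52 still stands at the index. The small leftward shift, (511,100) against 518, is parallax from the camera's new position. The key is up, the green lamp is lit, and everything else is in place.

```bash
python3 -c "
from rig import robot
print(robot.sign_off())"
```

```text
the job is handed in; nothing more can be done
None
```

The lift angle now reads 52, the start key has been pressed and let go, and the job was handed in at about 15 s of the 64 s. No verdict is reported.

- **Setting the wheel:** I gripped the knob bar at 20 N and pressed by feel. The pads met the wheel after about 10 mm. I held about 14–16 N while turning the knob 48° anticlockwise, then let it spring up. From nearly overhead, 52 was centred at the index within my reading accuracy.
- **Start key:** I pressed it about 6 mm to its stop, where the reading was 16 N, more than the roughly 5 N needed. In the last picture it is up again and its green lamp looks lit.
- **Last checks:** The gripper was clear of everything. The bystanders look unmoved in the scene picture, though I judged that by eye.

**One disagreement:** Before the final 8° turn, position readings taken at the cover's height gave only 3–4° left. The tilt of the digits gave about 9°, and counting the turn gave about 7.5°. The wheel lies below the cover, so I trusted the tilt and the count, and the overhead view afterwards agreed. In the last, off-centre picture 52 looks about 1.5 mm to one side, which I put down to that same depth.

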